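Rack the washed spirit measures by size on the measure rail

TASK

The four steel spirit measures have been washed and stand mouth down on the bar mat. Rack them in order of size on the wooden measure rail, still mouth down: the largest over the thickest post and so on down to the smallest over the thinnest, each sitting fully down on the board. Leave the copper jigger and the shot glass standing where they are.

Things in the scene. Friction and masses are not known exactly. Their poses are not given: they have to be found in the camera images.
- measure_small: the smallest of four loose round stainless-steel spirit measures (plain cups), standing mouth down: 38 mm across the mouth rim, 35 mm across the closed end on top, 36 mm high, wall 2.5 mm, about 40 g. Origin: centre of the mouth's plane (on the surface it stands on); z up towards the closed end
- measure_medium: the second smallest of four loose round stainless-steel spirit measures (plain cups), standing mouth down: 46 mm across the mouth rim, 43 mm across the closed end on top, 46 mm high, wall 2.5 mm, about 60 g. Origin: centre of the mouth's plane (on the surface it stands on); z up towards the closed end
- measure_large: the second largest of four loose round stainless-steel spirit measures (plain cups), standing mouth down: 55 mm across the mouth rim, 51 mm across the closed end on top, 56 mm high, wall 2.5 mm, about 85 g. Origin: centre of the mouth's plane (on the surface it stands on); z up towards the closed end
- measure_largest: the largest of four loose round stainless-steel spirit measures (plain cups), standing mouth down: 66 mm across the mouth rim, 61 mm across the closed end on top, 68 mm high, wall 2.5 mm, about 120 g. Origin: centre of the mouth's plane (on the surface it stands on); z up towards the closed end
- post_small: the thinnest and shortest of four pale wooden posts in a row on the dark wooden measure rail (fixed): 17 mm thick, 26 mm high above the rail's top, bevelled; the smallest measure fits over it with 8 mm to spare all round. Origin: centre of its foot, on the rail's top face, 20 mm above the worktop; z up, y along the row to the thinnest post
- post_medium: the second thinnest of four pale wooden posts in a row on the dark wooden measure rail (fixed): 25 mm thick, 36 mm high above the rail's top, bevelled; the second smallest measure fits over it with 8 mm to spare all round. Origin: centre of its foot, on the rail's top face, 20 mm above the worktop; z up, y along the row to the thinnest post; 68 mm to the thinnest
- post_large: the second thickest of four pale wooden posts in a row on the dark wooden measure rail (fixed): 34 mm thick, 46 mm high above the rail's top, bevelled; the second largest measure fits over it with 8 mm to spare all round. Origin: centre of its foot, on the rail's top face, 20 mm above the worktop; z up, y along the row to the thinnest post; 77 mm to the second thinnest
- post_largest: the thickest and tallest of four pale wooden posts in a row on the dark wooden measure rail (fixed): 45 mm thick, 57 mm high above the rail's top, bevelled; the largest measure fits over it with 8 mm to spare all round. Origin: centre of its foot, on the rail's top face, 20 mm above the worktop; z up, y along the row to the thinnest post; 86 mm to the second thickest
- jigger_copper: loose copper double jigger (two cones meeting at a narrow waist), 46 mm wide, 84 mm high, standing among the measures on the red rubber bar mat (140 x 370 mm, 6 mm thick); it stays where it is. Origin: centre of its underside
- shot_glass: loose clear shot glass, 48 mm wide, 61 mm high, standing upright on the worktop behind the gap between mat and rail; it stays where it is. Origin: centre of its underside. (Overhead: on the right, y < 0, a wall cabinet hangs from 0.46 m up, its front at x = 0.60 m, door handles at 0.57 m; the beer tower, 0.42 m tall, stands at the back left at x = 0.78 m)
Not all that is in view belongs to the job. What is shaped like the measure_small but green is not meant.

How it is judged:
By the outcome, as a careful person would: the job done as asked, in the order asked, and still so for the second after the job is handed in, with the robot touching nothing.
It also fails if it takes over 136 s, if anything falls off the work surface, if the arm or the gripper's body presses on something with over 40 N, if the wrist force passes 120 N, or if a joint passes its speed limit or range.

ROBOT

A 6-joint arm with a two-finger parallel gripper is mounted at the origin on a cart in front of the work surface, level with it; the furniture and walls round the work are solid. World frame = base frame: x ahead of the robot, y to its left, z up, the work surface at z = 0. Lengths are in m, angles in rad, forces in N, time in s.
With the tool pointing down it reaches from about 0.275 to 0.75 m from the base axis. Payload 10.2 kg.
Tool frame: the origin (TCP) lies at the very end of the fingers, on their centre line; the grasp point (between the pads) lies 19 mm behind it (bot.grip_point_offset is the distance from the TCP to the grasp point, in m); z points along the fingers, y is the line along which they close (so a half turn about z gives the same grasp; the last joint's range is limited). The gripper opens to 88 mm and grips with 3 to 60 N. Pads are 18 mm wide; open, the fingers measure 123 mm over their backs; the gripper's body (75 mm by 187 mm) begins 45 mm behind the grasp point.
Start: joints at [1.016, 0.313, 1.498, -0, 1.331, -0.223], TCP at [0.171, 0.496, 0.239] pointing down, gripper open.
Joint ranges: [-2.94, 2.94], [-0.97, 2.17], [0.19, 2.56], [-1.23, 4.37], [0.02, 3.11], [-2.88, 2.88]. Speed limits (rad/s): [2.39, 2.39, 3.01, 3.14, 3.14, 3.14].

INTERFACE

Orientations are given as a unit quaternion [x, y, z, w].
In Python, from workcell import bot, optics gives the robot as it stands. Calls block until the motion is done:
- bot.reach(position, orientation): joint-space move of the TCP to a pose.
- bot.movel(position, frame=None, velocity=0.15): straight line of the TCP; frame=None keeps the orientation; velocity is the mean speed in m/s.
- bot.move_j(angles): joint-space move.
- bot.release() and bot.grasp(newtons=None): open the fingers fully, or close them until they stop; newtons is the grip in N (None keeps the last).
- bot.dwell(seconds).
- bot.solve_ik(position, orientation): joint angles nearest the present ones, or None.
- bot.get_state(): the state.
- optics.snapshot(name): name is "scene" or "side" or "wrist"; returns a dict with "img" (384x512x3 uint8, red, green, blue), "fx", "fy", "cx", "cy" (pixels), "dist_coeffs" ([k1, k2, p1, p2, k3] as OpenCV has them; the pictures are not rectified), "R" (3x3) and "t" (3): a world point X has camera coordinates R X + t; the wrist camera has in their place "T_tool_cam" (4x4, takes a point from camera to tool coordinates, whose origin is the TCP and whose axes are the flange's). Camera axes: x right, y down, z forward; pixel columns grow to the right and rows downward; lengths in m; the calibration is good to about 2 mm. A picture is of the moment at which its call begins: read the wrist's pose just before it. There is no depth.
A pose or a line that the arm cannot do raises bot.Unreachable and nothing moves.
- bot.hand_in(): hands the job in; it is judged then, once.
The state is a dict: "clock": time; "qpos": joint angles; "joint_vel": joint speeds; "effort": joint torques, N m; "tool_pos": TCP position; "tool_rot": TCP orientation; "force": force on the tool from outside, world axes, zero at the start; "torque": the same for the moment, N m; "opening": finger opening in m; "gripper_force": force on a finger pad.
Only numpy, scipy, OpenCV 4.12 (cv2) and the standard library are available. Lean on these libraries where they do the work, as an engineer would, in place of code of your own. Each camera call takes 0.05 s, during which the arm holds its last target. There are 200 camera calls.

## Working session

There is one attempt and no reset: what is moved stays moved. The work goes in short steps, each a Python script; the robot and the scene stay as the last script left them, time stands still between calls to the robot, and variables do not carry over. Pictures are saved under pics/ and viewed, at most 14 in all, crops included, and the job is handed in when it is done.

```bash
mkdir -p pics; ls; python3 - <<'E'
from workcell import bot, optics
import cv2,pickle
for n in("scene","side","wrist"):
    s=bot.get_state(); d=optics.snapshot(n); d['state']=s
    pickle.dump(d,open(f'{n}0.pkl','wb')); cv2.imwrite(f'pics/{n}0.png',d['img'][...,::-1])
    print(n,d['fx'],d['fy'],d['cx'],d['cy'],d['dist_coeffs'],d.get('R'),d.get('t'),d.get('T_tool_cam'))
print(s)
a=cv2.imread('pics/scene0.png');b=cv2.imread('pics/side0.png')
E
```

```text
pics
scene 388.6137189396502 388.6137189396502 259.6384962207133 187.08871650310334 [-0.13016189  0.          0.          0.          0.        ] [[-0.88902955 -0.45740263 -0.02023118]
 [-0.22985066  0.48409208 -0.84428877]
 [ 0.39597366 -0.74594751 -0.53550646]] [0.42111157 0.14093858 1.10474378] None
side 400.3050254086026 400.3050254086026 257.48747660183375 188.9901843287259 [-0.03829718  0.          0.          0.          0.        ] [[ 4.98742255e-01 -8.66750052e-01  7.13905292e-04]
 [-6.99439380e-01 -4.02955114e-01 -5.90264118e-01]
 [ 5.11899127e-01  2.93890324e-01 -8.07209862e-01]] [-0.25094987  0.39200942  1.06388449] None
wrist 317.2680563879134 317.2680563879134 254.07668259789062 189.43305181457288 [-0.05746549  0.          0.          0.          0.        ] None None [[ 4.45256458e-04 -9.54069814e-01 -2.99584030e-01  7.77202030e-02]
 [ 9.99999714e-01  2.41658440e-04  7.16651374e-04 -1.36773937e-03]
 [-6.11338434e-04 -2.99584264e-01  9.54069649e-01 -1.46101621e-01]
 [ 0.00000000e+00  0.00000000e+00  0.00000000e+00  1.00000000e+00]]
{'clock': 0.1, 'qpos': array([ 1.01560987e+00,  3.13376571e-01,  1.49835103e+00,  1.79204942e-05,
        1.33104489e+00, -2.23403149e-01]), 'joint_vel': array([-0.0014991 , -0.0025215 , -0.00184998, -0.00032675,  0.00169538,
        0.0003207 ]), 'effort': array([ 2.20116199e-03, -4.02812183e+01, -2.52642560e+01,  6.95738266e-02,
        3.42297542e-02, -6.59230477e-05]), 'tool_pos': array([0.17089357, 0.49616613, 0.23823105]), 'tool_rot': array([ 1.65133884e-01,  9.86270983e-01, -5.42478126e-04, -2.31947762e-04]), 'force': array([-0.7719364 ,  0.13106102, -0.31614424]), 'torque': array([-0.01396514, -0.05288023, -0.02892343]), 'gripper_force': 0.0, 'opening': 0.08782122848443627}
```

View pics/scene0.png

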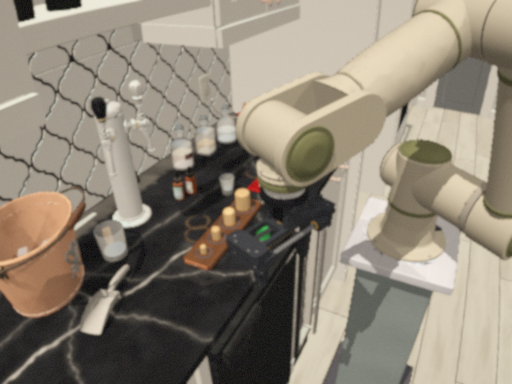

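View pics/side0.png

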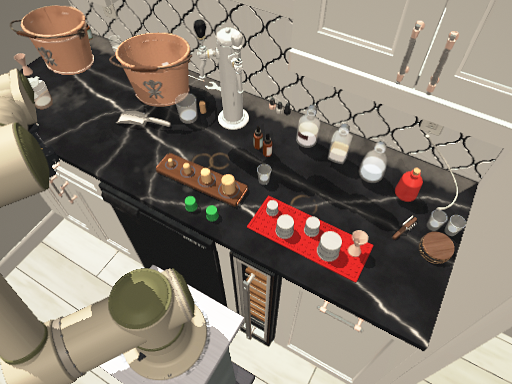

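Side picture: rail posts, thin to thick, at (171,162), (186,169), (206,176), (228,184). Steel cups on the red mat are at (272,207), (285,226), (312,226) and (330,246), with the copper jigger at (358,242). The shot glass is at (264,173). In the scene picture the arm hides the mat.
Candidates for measure_small: steel (272,207), green (190,204) and green (212,213). I choose the steel one at (272,207). The others look like large (285,226), medium (312,226) and largest (330,246). I'll check this with a crop and rough rays.

```bash
cat > h.py <<'E'
import numpy as np,cv2
from scipy.spatial.transform import Rotation as Ro
def ray(d,px):
    """world origin and directions for pixels (n,2)"""
    K=np.array([[d['fx'],0,d['cx']],[0,d['fy'],d['cy']],[0,0,1]])
    u=cv2.undistortPoints(np.float64(px).reshape(-1,1,2),K,np.float64(d['dist_coeffs'])).reshape(-1,2)
    c=np.c_[u,np.ones(len(u))]
    if d.get('R') is not None: R=np.array(d['R']).T; o=-R@np.array(d['t'])
    else:
        T=np.array(d['T_tool_cam']); s=d['state']; Rt=Ro.from_quat(s['tool_rot']).as_matrix()
        R=Rt@T[:3,:3]; o=Rt@T[:3,3]+s['tool_pos']
    return o,c@R.T
def onplane(d,px,z):
    o,v=ray(d,px); return o+v*((np.reshape(z,-1)-o[2])/v[:,2])[:,None]
E
python3 - <<'E'
import pickle,cv2,numpy as np
from h import *
d=pickle.load(open('side0.pkl','rb'))
px=[(171,158),(186,164),(206,171),(228,178),(272,203),(285,219),(312,219),(330,237),(358,235),(190,200),(212,209),(264,167)]
z=[.046,.056,.066,.077,.042,.062,.052,.074,.09,.036,.036,.061]
for p,q in zip(px,onplane(d,px,z)): print(p,q.round(3))
c=d['img'][140:290,150:390,::-1]; cv2.imwrite('pics/crop.png',cv2.resize(c,None,fx=3.3,fy=3.3,interpolation=cv2.INTER_CUBIC))
E
```

```text
(171, 158) [0.483 0.331 0.046]
(186, 164) [0.481 0.264 0.056]
(206, 171) [0.483 0.184 0.066]
(228, 178) [0.488 0.1   0.077]
(272, 203) [ 0.495 -0.058  0.042]
(285, 219) [ 0.451 -0.126  0.062]
(312, 219) [ 0.498 -0.195  0.052]
(330, 237) [ 0.455 -0.27   0.074]
(358, 235) [ 0.491 -0.339  0.09 ]
(190, 200) [0.378 0.177 0.036]
(212, 209) [0.384 0.097 0.036]
(264, 167) [0.597 0.029 0.061]
```

View pics/crop.png

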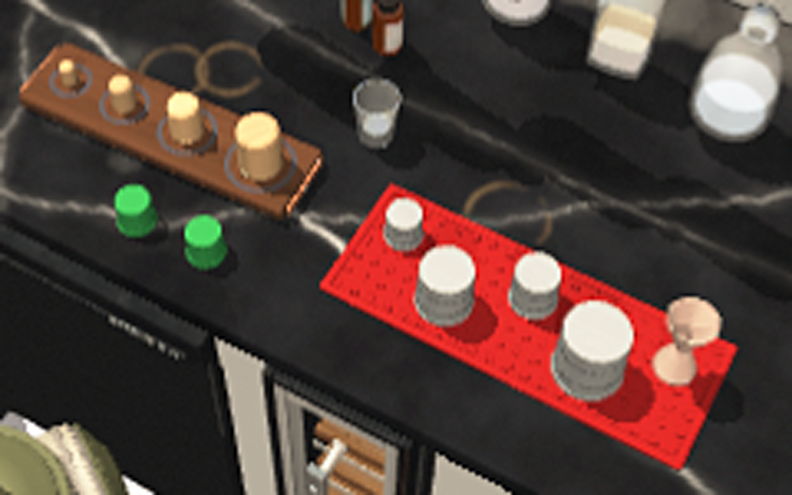

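The crop confirms it: the steel cups' sizes match my choices, and the two green cups are decoys. Next is a wrist-camera sweep over the rail and mat.

```bash
python3 - <<'E'
from workcell import bot, optics
import cv2,pickle,numpy as np
V=[]
for i,y in enumerate([.30,.14,-.10,-.26]):
    p=[.40,y,.27]
    bot.reach(p,[0,1,0,0]); bot.dwell(.2)
    s=bot.get_state(); d=optics.snapshot("wrist"); d['state']=s; V.append(d)
    print(s['clock'],s['tool_pos'].round(4))
d=optics.snapshot("scene"); pickle.dump((V,d),open('v1.pkl','wb'))
m=[v['img'] for v in V]
M=np.vstack([np.hstack(m[:2]),np.hstack(m[2:])])
cv2.imwrite('pics/m1.png',cv2.resize(M,(800,600))[...,::-1])
E
```

```text
1.5083 [0.3995 0.3007 0.2699]
2.4417 [0.4    0.1411 0.2699]
3.6417 [ 0.4002 -0.0991  0.2701]
4.575 [ 0.4004 -0.2586  0.2703]
```

View pics/m1.png

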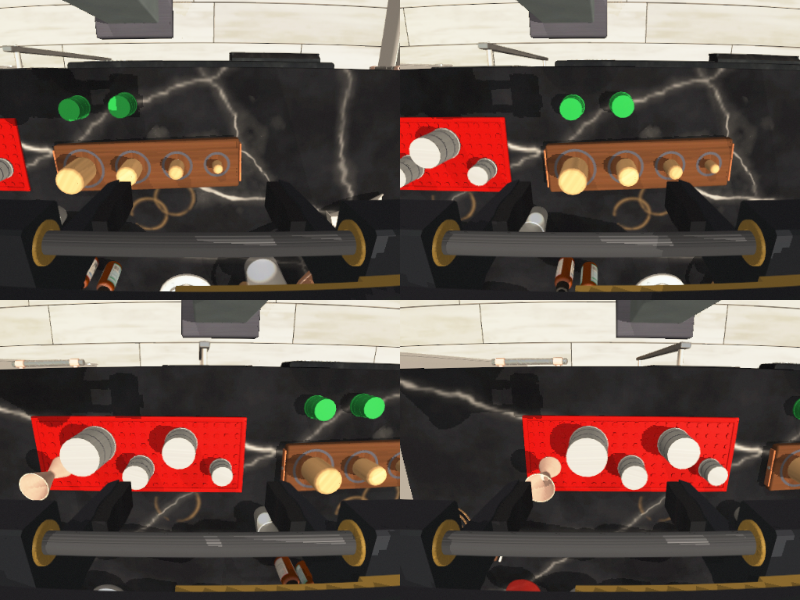

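The four wrist views show everything clearly. In montage pixels:
- **Posts, view 0:** tops at (71,180), (125,175), (176,171) and (218,169).
- **Posts, view 1:** tops at (573,180), (628,176), (675,172) and (715,168).
- **Cups, view 2:** largest (80,454), large (179,449), medium (135,474) and small (221,477).
- **Cups, view 3:** largest (586,457), large (683,449), medium (634,475) and small (714,477).

```bash
python3 - <<'E'
import pickle,cv2,numpy as np
from h import *
V,sc=pickle.load(open('v1.pkl','rb'))
S={'p_largest':{0:(71,180),1:(573,180)},'p_large':{0:(125,175),1:(628,176)},'p_medium':{0:(176,171),1:(675,172)},'p_small':{0:(218,169),1:(715,168)},
'largest':{2:(80,454),3:(586,457)},'large':{2:(179,449),3:(683,449)},'medium':{2:(135,474),3:(634,475)},'small':{2:(221,477),3:(714,477)}}
vis=[v['img'][...,::-1].copy() for v in V]
out={}
for k,e in S.items():
    A=np.zeros((3,3));b=np.zeros(3);L=[]
    for i,(u,v) in e.items():
        p=(int((u%400)*1.28),int((v%300)*1.28))
        im=cv2.GaussianBlur(V[i]['img'],(3,3),0); m=np.zeros((386,514),np.uint8)
        t=(28,)*3
        cv2.floodFill(im,m,p,0,t,t,4|cv2.FLOODFILL_FIXED_RANGE|cv2.FLOODFILL_MASK_ONLY|(255<<8))
        m=m[1:-1,1:-1]; c=max(cv2.findContours(m,0,1)[0],key=cv2.contourArea); el=cv2.fitEllipse(cv2.convexHull(c))
        cv2.ellipse(vis[i],el,(255,0,255),1)
        o,d=ray(V[i],[el[0]]); d=d[0]/np.linalg.norm(d[0]); P=np.eye(3)-np.outer(d,d); A+=P;b+=P@o; L.append((o,d,el))
    X=np.linalg.solve(A,b); r=max(np.linalg.norm(np.cross(X-o,d)) for o,d,_ in L)
    dia=[(np.mean(el[1])+1)*np.linalg.norm(X-o)/317.3 for o,d,el in L]
    out[k]=X; print(k,X.round(4),'res mm',round(r*1e3,2),'dia mm',np.round(np.array(dia)*1e3,1),V[i]['img'][p[1],p[0]])
P=np.array([out['p_'+k] for k in('largest','large','medium','small')]); print(np.linalg.norm(np.diff(P[:,:2],axis=0),axis=1),np.diff(P,axis=0))
pickle.dump(out,open('out.pkl','wb'))
# mat red check, hull extents omitted
M=np.vstack([np.hstack([vis[0][120:270],vis[1][120:270]]),np.hstack([vis[2][120:270],vis[3][120:270]])]); cv2.imwrite('pics/fit.png',cv2.resize(M,(800,234)))
E
```

```text
p_largest [0.4829 0.1004 0.0738] res mm 0.02 dia mm [43.4 38.9] [254 238 156]
p_large [0.4792 0.1876 0.063 ] res mm 0.23 dia mm [26.3 26. ] [254 251 183]
p_medium [0.4764 0.2636 0.0535] res mm 0.02 dia mm [19.3 19.4] [254 234 154]
p_small [0.4739 0.3315 0.0439] res mm 0.06 dia mm [11.8 12.5] [254 234 153]
largest [ 0.444  -0.2771  0.0739] res mm 0.27 dia mm [63.2 58. ] [242 236 222]
large [ 0.4414 -0.1305  0.0618] res mm 0.01 dia mm [48.1 50. ] [246 241 228]
medium [ 0.4865 -0.2022  0.051 ] res mm 0.03 dia mm [40.3 39.9] [241 233 219]
small [ 0.488  -0.0614  0.0419] res mm 0.01 dia mm [32.6 35. ] [240 233 219]
[0.0872435  0.0760949  0.06798444] [[-0.00361594  0.08716853 -0.01079685]
 [-0.00286099  0.0760411  -0.00952533]
 [-0.00249136  0.06793878 -0.00958968]]
```

View pics/fit.png

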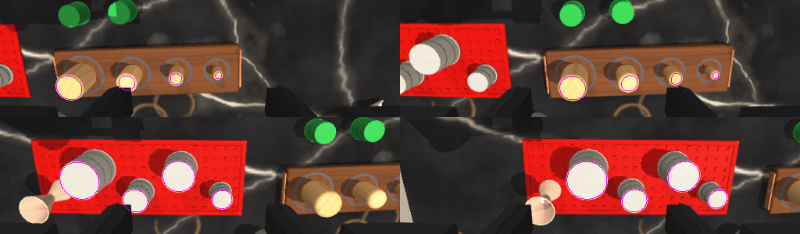

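The ellipses sit cleanly on the tops, except the largest post's, which spills a little onto its side. Heights match the text within 3 mm. I'll cross-check against the side camera with fitted ellipses and test IK for the grasp poses.

```bash
python3 - <<'E'
import pickle,cv2,numpy as np
from h import *
from workcell import bot,optics
out=pickle.load(open('out.pkl','rb')); d=pickle.load(open('side0.pkl','rb'))
S={'p_largest':(228,178),'p_large':(206,171),'p_medium':(186,165),'largest':(330,239),'large':(285,220),'medium':(312,220),'small':(272,204)}
for k,p in S.items():
    im=cv2.resize(d['img'],None,fx=4,fy=4,interpolation=cv2.INTER_CUBIC); m=np.zeros((1538,2050),np.uint8)
    t=(28,)*3
    cv2.floodFill(im,m,(p[0]*4+2,p[1]*4+2),0,t,t,4|cv2.FLOODFILL_FIXED_RANGE|cv2.FLOODFILL_MASK_ONLY|(255<<8))
    c=max(cv2.findContours(m[1:-1,1:-1],0,1)[0],key=cv2.contourArea); el=cv2.fitEllipse(cv2.convexHull(c))
    q=(np.array(el[0])-1.5)/4
    print(k,q.round(1),np.array(el[1]).round()/4,'side-wrist mm',((onplane(d,[q],out[k][2]+(.002 if 'p_' in k else 0))[0]-out[k])*1e3).round(1))
a=np.sqrt(.5)
for q in([a,a,0,0],[a,-a,0,0]):
  for p in([.444,-.277,.036],[.444,-.277,.25],[.49,-.06,.02],[.483,.1,.05],[.474,.33,.03],[.474,.33,.25]):
    s=bot.solve_ik(p,q); print(q[1]>0,p,None if s is None else s.round(2))
E
```

```text
p_largest [227.3 179.2] [10.   12.25] side-wrist mm [ 0.9 -0.2  2. ]
p_large [204.6 171.2] [6.5 8.5] side-wrist mm [ 1.8 -0.   2. ]
p_medium [185.6 164.9] [4.25 5.5 ] side-wrist mm [ 0.9 -0.1  2. ]
largest [330.7 240.1] [17.5 21. ] side-wrist mm [ 2.6  1.1 -0. ]
large [285.  221.4] [13.75 16.25] side-wrist mm [ 2.4  0.9 -0. ]
medium [312.6 222.2] [11.25 13.25] side-wrist mm [ 2.6  1.  -0. ]
small [272.  204.4] [ 8.75 10.25] side-wrist mm [ 2.4  1.2 -0. ]
True [0.444, -0.277, 0.036] [-0.78  0.56  1.72 -0.    0.86 -0.78]
True [0.444, -0.277, 0.25] [-0.78  0.3   1.48 -0.    1.36 -0.78]
True [0.49, -0.06, 0.02] [-0.36  0.54  1.81 -0.    0.78 -0.36]
True [0.483, 0.1, 0.05] [-0.03  0.49  1.8  -0.    0.85 -0.03]
True [0.474, 0.33, 0.03] [ 0.41  0.66  1.55 -0.    0.93  0.41]
True [0.474, 0.33, 0.25] [ 0.41  0.42  1.31 -0.    1.41  0.41]
False [0.444, -0.277, 0.036] [-0.78  0.56  1.72 -0.    0.86  2.36]
False [0.444, -0.277, 0.25] [-0.78  0.3   1.48 -0.    1.36  2.36]
False [0.49, -0.06, 0.02] [-0.36  0.54  1.81 -0.    0.78  2.78]
False [0.483, 0.1, 0.05] None
False [0.474, 0.33, 0.03] [ 0.41  0.66  1.55 -0.    0.93 -2.74]
False [0.474, 0.33, 0.25] [ 0.41  0.42  1.31 -0.    1.41 -2.74]
```

Side and wrist views agree within 3 mm and the IK works with the fingers closing along x. Racking the largest first.

```bash
cat > pp.py <<'E'
import sys,pickle,numpy as np,cv2
from workcell import bot,optics
out=pickle.load(open('out.pkl','rb')); a=np.sqrt(.5); Q=[a,a,0,0]; CARRY=.17
G={'largest':.042,'large':.036,'medium':.030,'small':.026}
def pick(k):
    x,y=out[k][:2]+[.0012,.0005]; z=.006+G[k]-bot.grip_point_offset
    bot.release(); bot.reach([x,y,CARRY],Q); bot.movel([x,y,z],velocity=.12)
    bot.grasp(15); s=bot.get_state(); print(k,'opening',s['opening'].round(4),'F',s['gripper_force'],s['force'].round(1))
    bot.movel([x,y,CARRY],velocity=.15)
def place(k):
    x,y=out['p_'+k][:2]+[.0006,0]; z=.02+G[k]-bot.grip_point_offset
    bot.reach([x,y,CARRY],Q); bot.dwell(.2); s=bot.get_state(); f0=s['force']; print('held',s['opening'].round(4),s['tool_pos'].round(4))
    bot.movel([x,y,z+.004],velocity=.08)
    f=bot.get_state()['force']-f0; print('near',f.round(1))
    if np.abs(f).max()>6: print('STOP: contact early'); return
    for dz in(.002,.001,0,-.001,-.002,-.003):
        bot.movel([x,y,z+dz],velocity=.02); f=bot.get_state()['force']-f0
        if f[2]>3: break
    print('down',dz,f.round(1),bot.get_state()['tool_pos'].round(4))
    bot.release(); bot.movel([x,y,CARRY],velocity=.15)
    print('clock',bot.get_state()['clock'])
def look(n):
    d=[optics.snapshot(c)['img'] for c in('side','wrist')]
    cv2.imwrite(f'pics/{n}.png',np.hstack([cv2.resize(d[0][130:290,140:390],(400,256),interpolation=cv2.INTER_CUBIC),cv2.resize(d[1],(400,256))])[...,::-1])
E
python3 -c "
from pp import *
pick('largest'); place('largest'); look('a1')"
```

```text
Traceback (most recent call last):
  File "pp.py", line 8, in pick
    bot.grasp(15); s=bot.get_state(); print(k,'opening',s['opening'].round(4),'F',s['gripper_force'],s['force'].round(1))
                                                        ^^^^^^^^^^^^^^^^^^
AttributeError: 'float' object has no attribute 'round'
```

The cup is gripped; only a print failed. I'll fix that and carry on from the grasp.

```bash
sed -i "s/s\['opening'\].round(4)/round(s['opening'],4)/g" pp.py
python3 -c "
from pp import *
s=bot.get_state(); print(s['opening'],s['gripper_force'],s['force'],s['tool_pos'])
p=s['tool_pos']; bot.movel([p[0],p[1],CARRY],velocity=.15)
place('largest'); look('a1')"
```

```text
0.064239450888897 15.028023170212919 [-0.06324612 -0.03266093  2.33857153] [ 0.44522734 -0.27670667  0.02948192]
held 0.0641 [0.4836 0.0997 0.1699]
near [-0.1 -0.7  0.4]
down -0.001 [-3.5  0.1 14. ] [0.4837 0.1004 0.0433]
clock 15.05
```

View pics/a1.png

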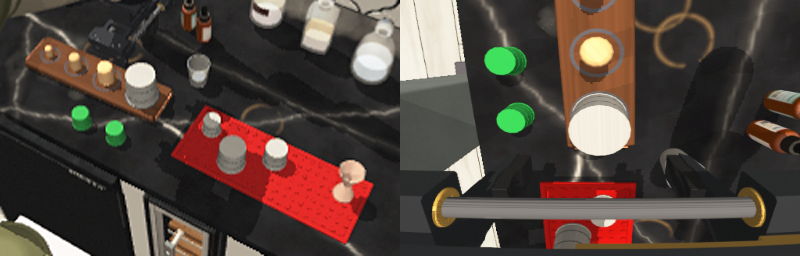

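Left: the largest measure sits on the rail at about (141,85) and the other three are still on the mat. Right: it is at (600,125), fully down, with board contact at the expected height. Continuing.

```bash
python3 -c "
from pp import *
for k in('large','medium','small'): pick(k); place(k)
look('a2')"
```

```text
large opening 0.0522 F 15.003372735833121 [0.3 0.7 0.8]
held 0.0522 [0.4801 0.1867 0.17  ]
near [-1.1  0.6  0.4]
down -0.001 [-3.1 -0.  11.5] [0.48   0.1876 0.0372]
clock 25.3333
medium opening 0.0435 F 14.990432360334403 [0.7 0.1 0.8]
held 0.0434 [0.4773 0.263  0.17  ]
near [ 0.5 -0.1  1. ]
down -0.001 [-2.6 -1.  11.4] [0.4771 0.2637 0.0312]
clock 36.9417
small opening 0.0374 F 14.987950210747627 [ 0.8  0.7 -0.2]
held 0.0374 [0.4749 0.3308 0.17  ]
near [ 0.9 -1.1  0.6]
down -0.001 [-2.3 -2.9  8.9] [0.4746 0.3316 0.0271]
clock 48.3833
```

View pics/a2.png

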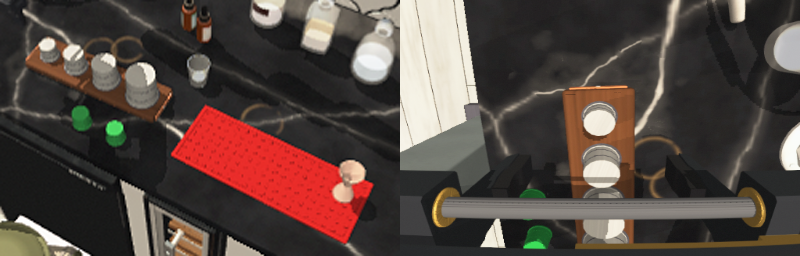

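All four are on the rail in order: small (47,45), medium (73,55), large (104,65) and largest (141,75). The jigger is at (350,180) and the shot glass at (199,70), both unmoved. I'll measure the top heights from two wrist views before handing in.

```bash
python3 - <<'E'
from workcell import bot,optics
from h import *
import pickle
out=pickle.load(open('out.pkl','rb')); H={'largest':.068,'large':.056,'medium':.046,'small':.036}
R={k:[] for k in H}
for y in(.28,.14):
    bot.reach([.40,y,.27],[0,1,0,0]); bot.dwell(.3); s=bot.get_state(); d=optics.snapshot('wrist'); d['state']=s
    T=np.array(d['T_tool_cam']); Rt=Ro.from_quat(s['tool_rot']).as_matrix(); Rw=Rt@T[:3,:3]; o=Rt@T[:3,3]+s['tool_pos']
    K=np.array([[d['fx'],0,d['cx']],[0,d['fy'],d['cy']],[0,0,1]])
    for k in H:
        X=np.r_[out['p_'+k][:2],.02+H[k]]
        p=cv2.projectPoints((Rw.T@(X-o)).reshape(1,1,3),np.zeros(3),np.zeros(3),K,np.float64(d['dist_coeffs']))[0].ravel()
        m=np.zeros((386,514),np.uint8); im=cv2.GaussianBlur(d['img'],(3,3),0)
        cv2.floodFill(im,m,tuple(int(v) for v in p),0,(28,)*3,(28,)*3,4|cv2.FLOODFILL_FIXED_RANGE|cv2.FLOODFILL_MASK_ONLY|(255<<8))
        el=cv2.fitEllipse(cv2.convexHull(max(cv2.findContours(m[1:-1,1:-1],0,1)[0],key=cv2.contourArea))); R[k].append((ray(d,[el[0]]),el[1]))
for k,L in R.items():
    A=0;b=0
    for (o,v),_ in L: v=v[0]/np.linalg.norm(v[0]); P=np.eye(3)-np.outer(v,v); A=A+P; b=b+P@o
    X=np.linalg.solve(A,b); print(k,'top',X.round(4),'expected z',.02+H[k],'off post mm',((X-out['p_'+k])[:2]*1e3).round(1),[np.round(e) for _,e in L])
E
```

```text
largest top [0.4823 0.0999 0.0879] expected z 0.08800000000000001 off post mm [-0.6 -0.5] [array([43., 51.]), array([46., 51.])]
large top [0.4791 0.1872 0.0753] expected z 0.076 off post mm [-0.1 -0.3] [array([36., 41.]), array([37., 41.])]
medium top [0.4763 0.263  0.0655] expected z 0.066 off post mm [-0.  -0.6] [array([30., 33.]), array([29., 33.])]
small top [0.4738 0.3311 0.0558] expected z 0.055999999999999994 off post mm [-0.1 -0.5] [array([24., 27.]), array([22., 27.])]
```

```bash
python3 -c "
from workcell import bot
print(bot.hand_in(), bot.get_state()['clock'])"
```

```text
the job is handed in; nothing more can be done
the job is handed in; nothing more can be done
```

All four measures are racked mouth down in size order, seated fully on the board (tops within 1 mm of expected height, within 1 mm of post centre); the jigger and shot glass were left standing, and the job was handed in at roughly 50 s on the robot clock.

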